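Clamp a sharpening stone with a slip-clutch knob

TASK

Lay the brown oil stone flat in the blue stone holder, between the fence and the moving jaw, slide it along the bed and press it gently home against the end stop. Then tighten the jaw with the red knob on top, clockwise, until its slip clutch has clicked at least three times (not more than ten), and let go; turn only the red cap and not the dark collar under it, because the collar bypasses the clutch and the stone would crack. Leave the other things where they are.

Things in the scene. Friction and masses are not known exactly. Their poses are not given: they have to be found in the camera images.
- stone_mid (a point): centre of the loose oil stone, a flat block (brown upper half, grey lower half) 150 x 50 x 25 mm, about 0.4 kg, lying on the bench; the point is half-way up (12.5 mm above its underside); its x axis runs along the 150 mm length, y across the 50 mm width, z up. Grasp it across the 50 mm width.
- sharpening_stone: the same stone; origin at the centre of its underside, same axes
- stone_holder: blue holder bolted to the bench; place and yaw vary. Origin at its centre on the bench top; x along the bed to the end stop, y to the fence, z up. Bed x -90..+90, y -104..+96 mm, top 8 mm up. The stone lies along x between fence (+y) and jaw (-y), which stand 10 mm above the bed: the stone's upper 15 mm stay free. Gearbox 62 x 50 mm under the knob at (0, -72), its top 32 mm above the bench.
- bed_home (a point): a fixed point of the holder, at (0, 32, 20.5) mm in its frame, axes as the holder: when the stone is home, stone_mid has the same x and z along the holder's axes as this point; its y then depends on the fence.
- end_stop: steel end stop across the +x end of the bed, 56 mm wide, 13 mm thick, rising 18 mm above the bed. Origin at the foot of its stop face, in the middle; the face looks to the holder's -x and lies 75 mm from the holder's centre. Press the stone on it with a few newtons; over 35 N chips the stone.
- fence: steel fence bar, 140 x 12 x 10 mm, on the bed along x on its +y side, fixed, but set at a different distance in each start. Origin at the foot of its face that meets the stone (face looks to -y), mid-length.
- jaw: steel jaw on a rubber buffer, 100 mm long, 10 mm high, driven by the knob to the fence (+y of the holder); wide open at the start. Origin at the foot of its face that meets the stone. The open channel is 60 to 68 mm wide: the jaw pushes the stone over to the fence. Driven through the clutch it presses with about 10 N and stays tight when let go; over 30 N cracks the stone.
- cap_mid (a point): middle of the red fluted clutch cap, a round upright knob 33 mm in diameter, 34 mm high, with a white line on top; the point is on its vertical axis, half-way up, 59.5 mm above the bench (cap from 42 to 76 mm). Clockwise from above closes the jaw. Under it, 32 to 42 mm above the bench, is the dark drive collar, 48 mm in diameter: keep the fingers above it.
- drive_collar (a joint): turn of the dark collar from wide open (0), rad, growing clockwise (closing); the jaw has moved 10 mm per rad. Running free it drags with about 0.14 N m.
- clutch_cap (a joint): slip of the red cap against the collar, rad, 0 at the start, growing clockwise. While the jaw runs free the two turn together and this stays near 0; once the jaw is tight the cap slips at about 0.2 to 0.26 N m, a click every 30 degrees (at 0.26, 0.79, 1.31 rad and so on), and stays where it is left.
- oil_can: brass oil can, 55 mm across and 120 mm high, bystander; origin at the centre of its underside
- steel_bowl: steel bowl, 99 mm across and 35 mm high, bystander; origin at the centre of its underside
- masking_tape: roll of masking tape, 101 mm across and 24 mm high, bystander; origin at the centre of its underside
- pliers_red: red-handled pliers, 128 x 52 x 12 mm, bystander; origin at the centre of the underside
- loupe: black eye loupe, 35 mm across and 36 mm high, bystander; origin at the centre of its underside
There are look-alikes about, which are no part of the job. There is more than one size of the sharpening_stone; the job needs the larger.

How it is judged (in metres and radians):
On the way, in this order (a step that is already met when the one before it is completed fails the run):
1. the stone lies flat on the bed between fence and jaw and is pressed home against the end stop (at least 2 N) (x of stone_mid in the frame of stone_holder between -0.003 and 0.004 m and y of stone_mid in the frame of stone_holder between 0.018 and 0.042 m and z of stone_mid in the frame of stone_holder below 0.0235 m and contact force between sharpening_stone and end_stop above 2 N), for 0.1 s.
2. with the jaw tight on the stone, the clutch has clicked three times (value of joint clutch_cap above 1.35 rad and contact force between jaw and sharpening_stone above 4 N), for 0.1 s.
At the end, for the whole second after the job is handed in: The stone lies flat on the bed (within 2 mm in height), within 3 mm of home at the end stop, along the bed within 0.03 rad, gripped between jaw (over 4 N) and fence (over 3 N), at rest; the clutch cap has slipped at least three clicks (value of joint clutch_cap above 1.3 rad and contact force between jaw and sharpening_stone above 4 N and contact force between fence and sharpening_stone above 3 N and x of stone_mid in the frame of stone_holder between -0.003 and 0.004 m and z of stone_mid in the frame of stone_holder between 0.0185 and 0.0225 m and angle between the x axis of sharpening_stone and the x axis of stone_holder, either way round below 0.03 rad and linear speed of sharpening_stone below 0.01 m/s); the robot touches nothing.
It fails at once if the stone is cracked: jaw pressed on it with more than 30 N (contact force between jaw and sharpening_stone above 30 N).
It fails at once if the stone is chipped: driven against the end stop with more than 35 N (contact force between sharpening_stone and end_stop above 35 N).
It fails at once if the clutch is run on beyond ten clicks (value of joint clutch_cap above 5.4 rad).
It fails at once if a bystander is moved by more than 30 mm (distance of any of oil_can, steel_bowl, masking_tape, pliers_red, loupe from where it was at the start of the episode above 0.03 m).
It also fails if it takes over 72 s, if anything falls off the work surface, if the arm or the gripper's body presses on something with over 40 N, if the wrist force passes 120 N, or if a joint passes its speed limit or range.

ROBOT

A 6-joint arm with a two-finger parallel gripper is mounted at the origin on a cart in front of the work surface, level with it; the furniture and walls round the work are solid. World frame = base frame: x ahead of the robot, y to its left, z up, the work surface at z = 0. Lengths are in m, angles in degrees, forces in N, time in s.
With the tool pointing down it reaches from about 0.4 to 0.825 m from the base axis. Payload 7 kg.
Tool frame: the origin (TCP) lies at the very end of the fingers, on their centre line; the grasp point (between the pads) lies behind it (r.grasp_offset is the z of the grasp point in the tool frame, in m); z points along the fingers, y is the direction in which the jaws open and shut (so a half turn about z gives the same grasp; the last joint's range is limited). The gripper opens to 88 mm and grips with 3 to 60 N. Pads are 19 mm wide; open, the fingers measure 130 mm over their backs; the gripper's body (78 mm by 193 mm) begins 47 mm behind the grasp point.
Start: joints at [-48.868, 20.546, 0.682, 0, -70.136, -16.507], TCP at [0.281, -0.614, 0.227] pointing down, gripper open.
Joint ranges: [-176.03, 176.03], [-82.01, 121.73], [-58.28, 71.71], [-173.87, 95.51], [-174.79, -0.11], [-173.66, 173.66]. Speed limits (degrees/s): [136.94, 136.94, 172.46, 180, 180, 180].

INTERFACE

Orientations are given as [roll, pitch, yaw] about the fixed x, y, z axes, in that order (R = Rz(yaw) Ry(pitch) Rx(roll)).
In Python, from plant import r gives the robot as it stands. The module is installed in compiled form; this text tells all that it offers.
- The arm moves only by the tool servo_tool, never from a script. Its argument "targets" is a list of rows, each an object of numbers: "dx", "dy", "dz": the shift along the world's x, y, z in cm; "spin": the turn about the world's z in rad; "grip": the opening in per cent of the stroke, from 0 (shut) to 100 (fully open). A call has exactly 10 rows; each row is the pose to reach, as a shift and turn from the pose commanded when the call began; what a row does not reach only later rows make up. A row lasts 1/12 s, in which the tool goes at most 41.7 mm and 7.16 degrees, less where a joint would pass 70% of its speed; a pose out of reach is approached as far as the arm can. A call with a gripper value outside its range is refused whole. The fingers move at their own pace and stop on an object; "squeeze" is the grip in N (left out, the last holds). Time passes only in rows, so rows that repeat a pose let the fingers close, or fill a call up. It gives the time, the measured TCP pose, the force and the opening at its end, in the units of the state.
- r.get_state(): the state, without advancing time (a new reading comes with each control period).
- r.capture(name): name is "side" or "top"; returns the picture (400x640x3 uint8, blue, green, red); there is no depth.
- r.get_calibration(name): a dict with "K" (3x3 intrinsics, pixels), "k1" (the pictures are not rectified: a ray, as slopes to the right and down, at radius r is drawn at 1 + k1 r^2 times it, then the intrinsics apply), "extrinsics" (4x4, takes a point from camera to world coordinates). Camera axes: x right, y down, z forward; pixel columns grow to the right and rows downward; lengths in m; the calibration is good to about 2 mm. A picture is of the moment at which its call begins. get_calibration takes no time and is no camera call.
- r.close_job(): hands the job in, once; it reports no verdict.
Trained networks look in the newest picture that a camera, given by its name, has taken for a name from the list of things; names that differ only in an ending like _2 or _b are one class to them, and where a whole thing is asked for, a point or a joint stands for the part that bears it (a point fixed in the world has none). Each returns a list of dicts, best first, with "p" (0 to 1); they miss things now and then, are a little off and sometimes report something else, mostly with a low value. They report only what shows in the picture. A call takes as long as a camera call. They do not tell look-alikes from the thing itself.
- r.cut_out(name, camera): "mask" (400x640 bool, what is visible of it) and "extent" ([left, top, right, bottom] in pixels, round what is visible of it).
The state is a dict: "time_s": time; "joints": joint angles; "qd": joint speeds; "joint_torque": joint torques, N m; "tcp_pos": TCP position; "eef_rot": TCP orientation; "contact_force": force on the tool from outside, world axes, zero at the start; "moment": the same for the moment, N m; "gripper_width": finger opening in m.
Only numpy, scipy, OpenCV 4.12 (cv2) and the standard library are available. Lean on these libraries where they do the work, as an engineer would, in place of code of your own. Each camera call takes 0.05 s, during which the arm holds its last target. There are 200 camera calls.

## Working session

There is one attempt and no reset: what is moved stays moved. The work goes in short steps, Python scripts to look and compute and a tool call to move; the robot and the scene stay as the last step left them, time stands still between calls to the robot, and variables do not carry over. Pictures are saved under pics/ and viewed, about 8 in all and at most 12, crops included, and the job is handed in when it is done.

Besides the shell and the picture viewer there is one more tool, called after "Emit:" as name([rows], argument=value, ...), one row to a line, values as JSON. servo_tool: Moves the arm, as the interface text tells. Its arguments: {"type":"object","properties":{"targets":{"type":"array"},"squeeze":{"type":"number"}},"required":["targets"]}

```bash
mkdir -p pics
python3 - <<'E'
from plant import r
import cv2,numpy as np
for n in("top","side"):
    im=r.capture(n); cv2.imwrite(f"pics/{n}0.png",im)
    c=r.get_calibration(n); print(n,c)
    for o in("sharpening_stone","stone_holder","end_stop","fence","jaw","cap_mid","drive_collar"):
        for d in r.cut_out(o,n): print(o,round(d["p"],2),d["extent"],d["mask"].sum())
print(r.get_state(),r.grasp_offset)
E
```

```text
top {'K': array([[492.74409975,   0.        , 320.72703755],
       [  0.        , 492.74409975, 192.39323509],
       [  0.        ,   0.        ,   1.        ]]), 'k1': 0.025117130083020526, 'extrinsics': array([[ 2.74474865e-02, -9.97724061e-01,  6.15900495e-02,
         4.20163881e-01],
       [-9.99620998e-01, -2.75259573e-02, -4.25816179e-04,
         2.83501806e-02],
       [ 2.12017212e-03, -6.15550192e-02, -9.98101440e-01,
         1.59563985e+00],
       [ 0.00000000e+00,  0.00000000e+00,  0.00000000e+00,
         1.00000000e+00]])}
sharpening_stone 0.75 [232.6, 185.6, 260.6, 231.9] 741
sharpening_stone 0.75 [270.4, 173.6, 304.0, 188.3] 370
stone_holder 0.9 [321.1, 159.5, 392.8, 225.2] 3271
end_stop 0.59 [328.9, 165.4, 345.9, 177.0] 77
end_stop 0.4 [371.0, 181.4, 386.6, 196.3] 183
fence 0.47 [329.8, 172.8, 341.2, 219.1] 180
jaw 0.47 [350.7, 178.3, 359.1, 207.5] 50
drive_collar 0.64 [369.1, 182.7, 386.4, 197.2] 186
side {'K': array([[378.70497605,   0.        , 315.59688882],
       [  0.        , 378.70497605, 193.91758117],
       [  0.        ,   0.        ,   1.        ]
[... 722 characters left out ...]
, 246.1, 284.0, 263.6] 200
{'time_s': 0.8, 'joints': array([-4.88687911e+01,  2.05420523e+01,  6.83227806e-01,  1.25339763e-04,
       -7.01361686e+01, -1.65073951e+01]), 'qd': array([ 0.00231363,  0.02913343,  0.04404706,  0.00808201, -0.07727208,
        0.01783371]), 'joint_torque': array([ 2.43767769e-03, -5.82283401e+01,  2.93287665e+01,  7.00187936e+00,
        1.26229358e-02, -1.78988591e-05]), 'tcp_pos': array([ 0.28122873, -0.61360983,  0.22661995]), 'eef_rot': array([-1.79995166e+02,  1.30961757e-03, -1.55376144e+02]), 'contact_force': array([0.06295161, 0.2582003 , 0.56139325]), 'moment': array([-0.02538001,  0.00823578,  0.04953844]), 'gripper_width': 0.08756852759604024} -0.0188
```

Run:
```python
import cv2
a=cv2.imread("pics/top0.png")[120:280,200:440]; cv2.imwrite("pics/t1.png",cv2.resize(a,(800,533),interpolation=cv2.INTER_CUBIC))
b=cv2.imread("pics/side0.png")[140:330,190:430]; cv2.imwrite("pics/s1.png",cv2.resize(b,(758,600),interpolation=cv2.INTER_CUBIC))
```

```text
(no output)
```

View pics/t1.png

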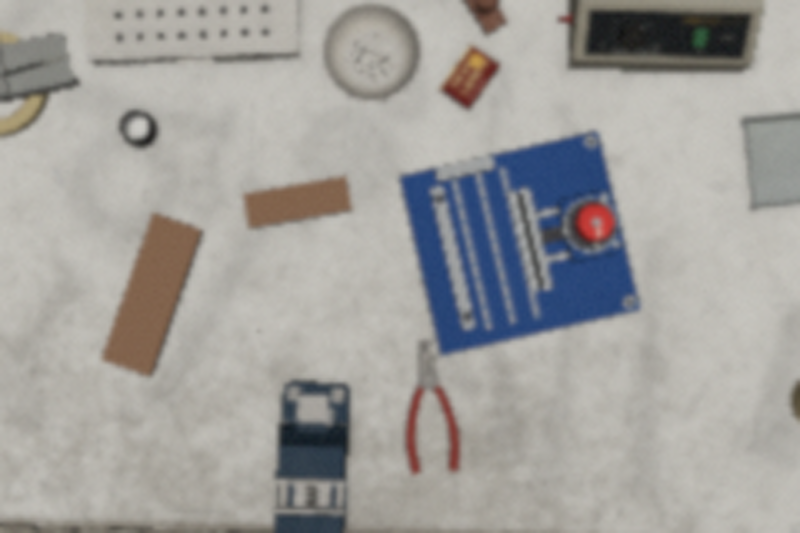

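View pics/s1.png

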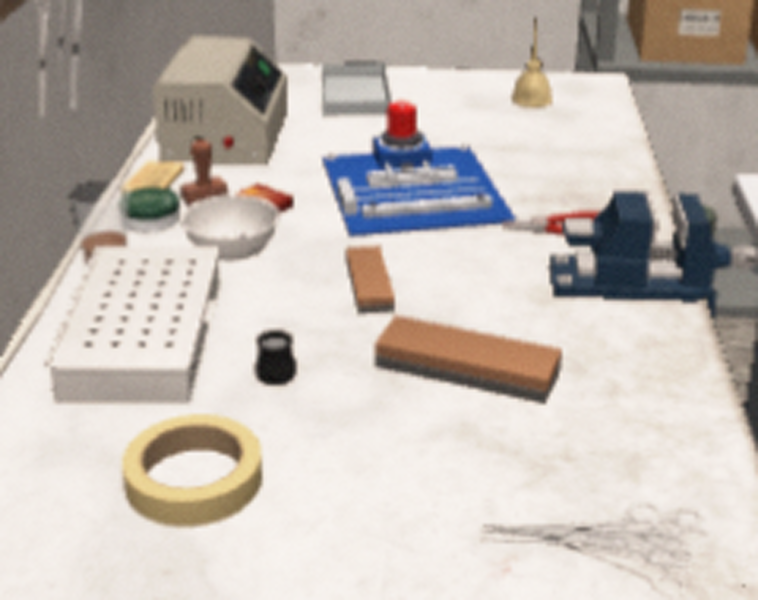

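Large stone: top view at about (246,208), side view at about (337,254), with the brown top and grey underside clear. A small look-alike lies at top (289,180). The large one's detected extent is clearly longer, so it's the one to use. The holder is at top (357,192) with the red knob at (378,186), the end stop on the far (+x) edge, and the fence on the left. Next I measure in both views.

```bash
cat > h.py <<'E'
import cv2,numpy as np
from plant import r
def cal(n):
    c=r.get_calibration(n); return c["K"],np.array([c["k1"],0,0,0,0.]),c["extrinsics"]
def ray(n,uv,z):
    "pixels -> world xy on plane z"
    K,d,E=cal(n); p=cv2.undistortPoints(np.array(uv,float).reshape(-1,1,2),K,d)[:,0]
    v=np.c_[p,np.ones(len(p))]@E[:3,:3].T; o=E[:3,3]
    return o+v*((z-o[2])/v[:,2])[:,None]
def proj(n,P):
    K,d,E=cal(n); W=np.linalg.inv(E)
    return cv2.projectPoints(np.array(P,float).reshape(-1,1,3),cv2.Rodrigues(W[:3,:3])[0],W[:3,3],K,d)[0][:,0]
def warp(n,im,z,x0,y0,w,h,s):
    "rectified view of plane z, s m/px, up=+x, left=+y; top-left is (x0,y0)"
    j,i=np.meshgrid(np.arange(w),np.arange(h))
    P=np.stack([x0-i*s,y0-j*s,np.full(i.shape,z)],-1)
    uv=proj(n,P).reshape(h,w,2).astype(np.float32)
    return cv2.remap(im,uv[...,0],uv[...,1],cv2.INTER_CUBIC)
def rect(n,m,z):
    "min-area rectangle of a colour-difference map m (float, threshold 0.5) on plane z"
    W=warp(n,m.astype(np.float32),z,.65,.45,1300,800,.0005)
    k,l,st,_=cv2.connectedComponentsWithStats((W>.5).astype(np.uint8))
    out=[]
    for a in range(1,k):
        if st[a,4]<2500: continue
        cs=cv2.findContours((l==a).astype(np.uint8),0,2)[0]
        c=max(cs,key=cv2.contourArea)
        b=cv2.boxPoints(cv2.minAreaRect(cv2.convexHull(c))) 
        q=np.c_[.65-b[:,1]*.0005,.45-b[:,0]*.0005]
        e=[q[1]-q[0],q[2]-q[1]]; L=[np.linalg.norm(v) for v in e]; v=e[int(np.argmax(L))]
        out.append((q.mean(0).round(4),np.round(sorted(L),4),round((np.degrees(np.arctan2(v[1],v[0]))+90)%180-90,2)))
    return out
E
cat > m.py <<'E'
from h import *
for n in("top","side"):
    im=cv2.imread(f"pics/{n}0.png").astype(float); B,G,R=im[...,0],im[...,1],im[...,2]
    br=np.clip((R-B-8)/70,0,1)*(R-G<90)   # brown
    bl=np.clip((B-R)/90,0,1)
    print(n,"brown",[x for x in rect(n,(R-B)/ (80 if n=='top' else 90)*(R-G<80),.025) if x[1][0]>.03])
    print(n,"blue",[x for x in rect(n,bl,.008) if x[1][0]>.1])
    red=np.clip((R-G-20)/150,0,1)
    for d in r.cut_out("cap_mid",n)[:2]: pass
    ys,xs=np.where(((R-G)>90))
    print("red",[x for x in rect(n,red,.076 if n=="top" else .0595)])
im=cv2.imread("pics/top0.png")
print(im[208,246],im[180,289],im[195,345],im[215,300])
cv2.imwrite("pics/w.png",warp("top",im,.018,.53,.03,800,600,.0004))
E
python3 m.py
```

```text
top brown [(array([0.5533, 0.1307], dtype=float32), array([0.0302, 0.0968], dtype=float32), np.float32(-78.0)), (array([0.461 , 0.2672], dtype=float32), array([0.0468, 0.1452], dtype=float32), np.float32(-17.32))]
top blue [(array([ 0.5212, -0.0843], dtype=float32), array([0.1751, 0.1949], dtype=float32), np.float32(-75.33))]
red []
side brown [(array([0.6298, 0.4184], dtype=float32), array([0.0365, 0.0783], dtype=float32), np.float32(-48.96)), (array([0.5504, 0.1564], dtype=float32), array([0.0349, 0.111 ], dtype=float32), np.float32(-78.49)), (array([0.4601, 0.2801], dtype=float32), array([0.0653, 0.1517], dtype=float32), np.float32(-17.27))]
side blue [(array([ 0.523 , -0.0891], dtype=float32), array([0.178 , 0.2384], dtype=float32), np.float32(-75.38))]
red [(array([ 0.5372, -0.145 ], dtype=float32), array([0.0306, 0.1034], dtype=float32), np.float32(-88.06))]
[ 78  99 129] [ 75  99 128] [122  72  42] [170 177 180]
```

View pics/w.png

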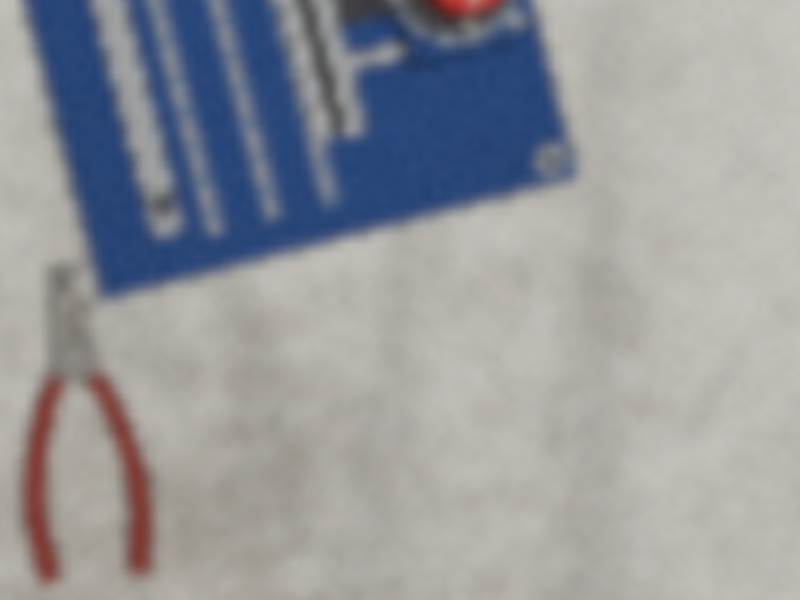

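Stone centre is about (0.461, 0.267), yaw −17.3°, measured size 47×145 mm. That fits the larger stone; the other measures 30×97 mm. The holder origin is about (0.520, −0.080), yaw 14.7°. The warp above cut off the holder, so I redo it in the holder frame.

```bash
cat > hw.py <<'E'
from h import *
O=np.array([.5202,-.0804]); A=np.radians(14.67)
def hw(n,im,z,s=.0003,X=.1,Y=.11,w=720,h=670):
    j,i=np.meshgrid(np.arange(w),np.arange(h)); x=X-i*s; y=Y-j*s
    P=np.stack([O[0]+x*np.cos(A)-y*np.sin(A),O[1]+x*np.sin(A)+y*np.cos(A),np.full(x.shape,z)],-1)
    uv=proj(n,P).reshape(h,w,2).astype(np.float32)
    return cv2.remap(im,uv[...,0],uv[...,1],cv2.INTER_CUBIC)
E
python3 - <<'E'
from hw import *
im=cv2.imread("pics/top0.png"); sd=cv2.imread("pics/side0.png")
a=hw("top",im,.018,.0005,w=420,h=400); b=hw("side",sd,.018,.0005,w=420,h=400)
for k in (a,b):
    for i in range(0,420,20): cv2.line(k,(i,0),(i,4 if i%100 else 10),(0,0,255),1); cv2.line(k,(0,min(i,399)),(4,min(i,399)),(0,0,255),1)
cv2.imwrite("pics/hw.png",cv2.resize(np.hstack([a,b[:, :380]]),None,fx=1,fy=1))
g=lambda n,i,z:cv2.cvtColor(hw(n,i,z,.001,.1,.11,215,200),cv2.COLOR_BGR2RGB).astype(float)
for n,i in(("top",im),("side",sd)):
    p=g(n,i,.018); red=p[...,0]  # metal vs blue in red channel
    print(n,"y profile |x|<30, y=75..-30:",[(75-k,int(v)) for k,v in enumerate(red[70:131,35:140].mean(0)) if k%2==0])
    q=g(n,i,.026); print("x profile y 15..45, x=98..60",[(98-k,int(v)) for k,v in enumerate(q[2:42,65:95,0].mean(1)) if k%2==0])
    q=g(n,i,.008)[...,0]; print("edge -x",[(-80-k,int(v)) for k,v in enumerate(q[180:200,40:180].mean(1)) if k%2==0])
    print("edge +y",[(108-k,int(v)) for k,v in enumerate(q[40:160,2:25].mean(0)) if k%2==0])
    print("edge -y",[(-95-k,int(v)) for k,v in enumerate(q[40:180,205:215].mean(0))])
E
```

```text
top y profile |x|<30, y=75..-30: [(75, 39), (73, 48), (71, 71), (69, 105), (67, 135), (65, 151), (63, 157), (61, 156), (59, 143), (57, 118), (55, 86), (53, 60), (51, 54), (49, 71), (47, 97), (45, 114), (43, 108), (41, 87), (39, 63), (37, 47), (35, 41), (33, 40), (31, 40), (29, 41), (27, 51), (25, 73), (23, 99), (21, 114), (19, 106), (17, 84), (15, 62), (13, 47), (11, 41), (9, 40), (7, 40), (5, 41), (3, 50), (1, 69), (-1, 96), (-3, 124), (-5, 144), (-7, 152), (-9, 138), (-11, 111), (-13, 90), (-15, 95), (-17, 122), (-19, 145), (-21, 149), (-23, 135), (-25, 111), (-27, 88), (-29, 74)]
x profile y 15..45, x=98..60 [(98, 191), (96, 191), (94, 190), (92, 186), (90, 177), (88, 166), (86, 161), (84, 159), (82, 158), (80, 156), (78, 149), (76, 132), (74, 106), (72, 85), (70, 75), (68, 74), (66, 74), (64, 72), (62, 70), (60, 72)]
edge -x [(-80, 40), (-82, 40), (-84, 44), (-86, 61), (-88, 93), (-90, 132), (-92, 163), (-94, 179), (-96, 184), (-98, 184)]
edge +y [(108, 184), (106, 184), (104, 184), (102, 183), (100, 176), (98, 158), (96, 127), (94, 91), (92, 61), (90, 45), (88, 39), (86, 39)]
ed
[... 665 characters left out ...]
19, 146), (-21, 133), (-23, 118), (-25, 103), (-27, 91), (-29, 81)]
x profile y 15..45, x=98..60 [(98, 215), (96, 153), (94, 92), (92, 65), (90, 83), (88, 136), (86, 190), (84, 214), (82, 219), (80, 219), (78, 207), (76, 173), (74, 124), (72, 88), (70, 72), (68, 67), (66, 68), (64, 69), (62, 69), (60, 68)]
edge -x [(-80, 44), (-82, 44), (-84, 57), (-86, 95), (-88, 152), (-90, 205), (-92, 233), (-94, 241), (-96, 240), (-98, 239)]
edge +y [(108, 82), (106, 60), (104, 48), (102, 42), (100, 40), (98, 41), (96, 42), (94, 43), (92, 43), (90, 43), (88, 43), (86, 44)]
edge -y [(-95, 127), (-96, 134), (-97, 140), (-98, 146), (-99, 151), (-100, 155), (-101, 158), (-102, 161), (-103, 163), (-104, 165)]
```

View pics/hw.png

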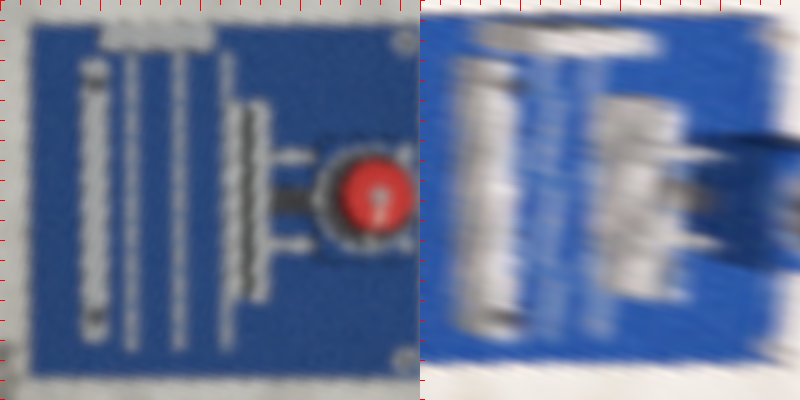

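Emit:
servo_tool([
  {"dx": 1, "dy": 4, "dz": 0, "spin": 0.12, "grip": 100},
  {"dx": 2, "dy": 8, "dz": 0, "spin": 0.24, "grip": 100},
  {"dx": 3, "dy": 12, "dz": 0, "spin": 0.36, "grip": 100},
  {"dx": 4, "dy": 16, "dz": 0, "spin": 0.48, "grip": 100},
  {"dx": 5, "dy": 20, "dz": 0, "spin": 0.6, "grip": 100},
  {"dx": 6, "dy": 24, "dz": 0, "spin": 0.72, "grip": 100},
  {"dx": 7, "dy": 28, "dz": 0, "spin": 0.84, "grip": 100},
  {"dx": 8, "dy": 32, "dz": 0, "spin": 0.96, "grip": 100},
  {"dx": 9, "dy": 36, "dz": 0, "spin": 1.08, "grip": 100},
  {"dx": 10, "dy": 40, "dz": 0, "spin": 1.2, "grip": 100},
])

```text
time_s: 1.73
tcp_pos: [0.3813, -0.2118, 0.227]
eef_rot: [-179.9, -0.0, -86.3]
contact_force: [1.3, 0.4, 0.1]
gripper_width: 0.0877
```

In the holder frame the end-stop face sits at x≈75 mm and the plate edges at −89 and +95.5 mm, so the fit agrees with the description. The fence face is at y≈56.6 mm and the jaw face at y≈−7 mm, giving a channel of about 64 mm. I move to the stone.

Emit:
servo_tool([
  {"dx": 0.8, "dy": 4, "spin": 0.12, "grip": 100},
  {"dx": 1.6, "dy": 8, "spin": 0.24, "grip": 100},
  {"dx": 2.4, "dy": 12, "spin": 0.36, "grip": 100},
  {"dx": 3.2, "dy": 16, "spin": 0.48, "grip": 100},
  {"dx": 4, "dy": 20, "spin": 0.6, "grip": 100},
  {"dx": 4.8, "dy": 24, "spin": 0.72, "grip": 100},
  {"dx": 5.6, "dy": 28, "spin": 0.84, "grip": 100},
  {"dx": 6.4, "dy": 32, "spin": 0.96, "grip": 100},
  {"dx": 7.2, "dy": 36, "spin": 1.08, "grip": 100},
  {"dx": 8, "dy": 40, "spin": 1.2, "grip": 100},
])

```text
validation failed for argument at $.ta...
```

Emit:
servo_tool([
  {"dy": 4, "dz": 0, "grip": 100},
  {"dy": 7, "dz": -2, "grip": 100},
  {"dy": 8, "dz": -5, "grip": 100},
  {"dy": 8, "dz": -8, "grip": 100},
  {"dy": 8, "dz": -11, "grip": 100},
  {"dy": 8, "dz": -14, "grip": 100},
  {"dy": 8, "dz": -15.5, "grip": 100},
  {"dy": 8, "dz": -16, "grip": 100},
  {"dy": 8, "dz": -16, "grip": 100},
  {"dy": 8, "dz": -16, "grip": 100},
])

```text
validation failed for argument at $.ta...
```

Run:
```python
from h import *
im=r.capture("top"); cv2.imwrite("pics/top1.png",im); s=r.capture("side"); cv2.imwrite("pics/side1.png",s)
a=cv2.resize(im[150:270,180:320],(560,480),interpolation=cv2.INTER_CUBIC)
b=cv2.resize(s[200:300,280:400],(576,480),interpolation=cv2.INTER_CUBIC)
cv2.imwrite("pics/g1.png",cv2.resize(np.hstack([a,b]),(800,338)))
st=r.get_state(); print(st["tcp_pos"],st["eef_rot"],st["joints"])
print(proj("top",[st["tcp_pos"],[.461,.267,.025]]),proj("side",[st["tcp_pos"],[.461,.267,.025]]))
```

```text
[ 0.38281219 -0.20905578  0.22731222] [-1.79851554e+02  1.58411835e-02 -8.59478611e+01] [-2.58422704e+00 -2.86136529e+00 -2.76245839e+01 -3.62637964e-02
 -6.50911652e+01  6.65157701e+00]
[[405.14868667 238.70382516]
 [245.11881807 207.89636528]] [[361.31690489 128.30760028]
 [336.96459416 247.81581181]]
```

View pics/g1.png

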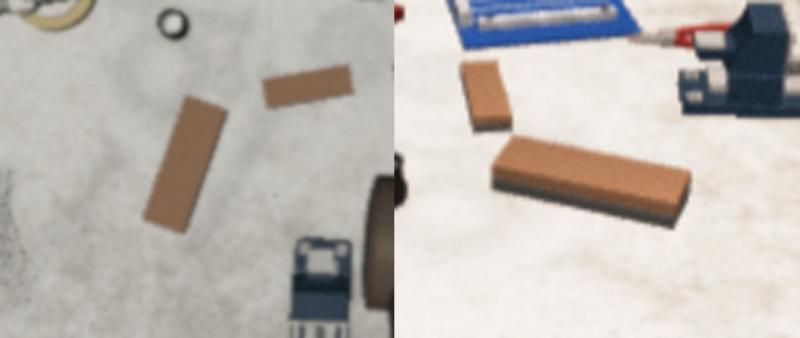

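Confirmed: the stone at top px (246,208) is the larger one, and the small look-alike lies at (289,180). Both moves were refused because every row needs all its fields, so I resend them.

Emit:
servo_tool([
  {"dx": 0.8, "dy": 4, "dz": 0, "spin": 0.12, "grip": 100},
  {"dx": 1.6, "dy": 8, "dz": 0, "spin": 0.24, "grip": 100},
  {"dx": 2.4, "dy": 12, "dz": 0, "spin": 0.36, "grip": 100},
  {"dx": 3.2, "dy": 16, "dz": 0, "spin": 0.48, "grip": 100},
  {"dx": 4, "dy": 20, "dz": 0, "spin": 0.6, "grip": 100},
  {"dx": 4.8, "dy": 24, "dz": 0, "spin": 0.72, "grip": 100},
  {"dx": 5.6, "dy": 28, "dz": 0, "spin": 0.84, "grip": 100},
  {"dx": 6.4, "dy": 32, "dz": 0, "spin": 0.96, "grip": 100},
  {"dx": 7.2, "dy": 36, "dz": 0, "spin": 1.08, "grip": 100},
  {"dx": 8, "dy": 40, "dz": 0, "spin": 1.2, "grip": 100},
])

```text
time_s: 2.67
tcp_pos: [0.4614, 0.1882, 0.227]
eef_rot: [-180.0, -0.0, -17.5]
contact_force: [0.5, 0.0, -0.7]
gripper_width: 0.0876
```

Emit:
servo_tool([
  {"dx": 0, "dy": 4, "dz": 0, "spin": 0, "grip": 100},
  {"dx": 0, "dy": 7, "dz": -2, "spin": 0, "grip": 100},
  {"dx": 0, "dy": 8, "dz": -5, "spin": 0, "grip": 100},
  {"dx": 0, "dy": 8, "dz": -8, "spin": 0, "grip": 100},
  {"dx": 0, "dy": 8, "dz": -11, "spin": 0, "grip": 100},
  {"dx": 0, "dy": 8, "dz": -13, "spin": 0, "grip": 100},
  {"dx": 0, "dy": 8, "dz": -14, "spin": 0, "grip": 100},
  {"dx": 0, "dy": 8, "dz": -14, "spin": 0, "grip": 100},
  {"dx": 0, "dy": 8, "dz": -14, "spin": 0, "grip": 100},
  {"dx": 0, "dy": 8, "dz": -14, "spin": 0, "grip": 100},
])

```text
time_s: 3.5
tcp_pos: [0.4622, 0.267, 0.0881]
eef_rot: [-179.9, -0.1, -17.9]
contact_force: [0.3, -0.1, 0.2]
gripper_width: 0.0875
```

Run:
```python
from h import *
im=r.capture("top"); cv2.imwrite("pics/top1.png",im); s=r.capture("side"); cv2.imwrite("pics/side1.png",s)
a=cv2.resize(im[150:270,180:320],(560,480),interpolation=cv2.INTER_CUBIC)
b=cv2.resize(s[200:300,280:400],(576,480),interpolation=cv2.INTER_CUBIC)
cv2.imwrite("pics/g1.png",cv2.resize(np.hstack([a,b]),(800,338)))
st=r.get_state(); print(st["tcp_pos"],st["eef_rot"],st["joints"])
print(proj("top",[st["tcp_pos"],[.461,.267,.025]]),proj("side",[st["tcp_pos"],[.461,.267,.025]]))
```

```text
[0.46207944 0.2671071  0.08816636] [-1.79850316e+02 -7.03786488e-02 -1.78704758e+01] [ 5.11002595e+01  1.49918915e+01 -2.76010106e+01  1.63131983e-02
 -4.72421291e+01  2.10182988e+01]
[[241.97399598 206.91957669]
 [245.11881807 207.89636528]] [[337.39824562 227.06563836]
 [336.96459416 247.81581181]]
```

View pics/g1.png

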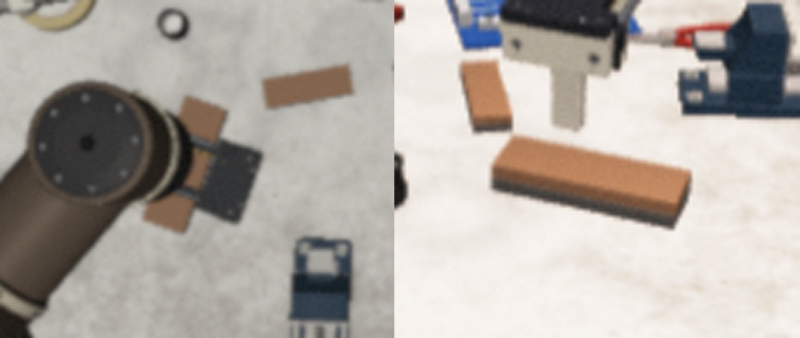

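Side view: the fingers straddle the stone, with the tip about 60 mm above it and the middle near (337,227). I descend and grip.

Emit:
servo_tool([
  {"dx": 0, "dy": 0, "dz": -2.5, "spin": 0, "grip": 100},
  {"dx": 0, "dy": 0, "dz": -5, "spin": 0, "grip": 100},
  {"dx": 0, "dy": 0, "dz": -6.5, "spin": 0, "grip": 100},
  {"dx": 0, "dy": 0, "dz": -7.5, "spin": 0, "grip": 100},
  {"dx": 0, "dy": 0, "dz": -7.5, "spin": 0, "grip": 50},
  {"dx": 0, "dy": 0, "dz": -7.5, "spin": 0, "grip": 30},
  {"dx": 0, "dy": 0, "dz": -7.5, "spin": 0, "grip": 30},
  {"dx": 0, "dy": 0, "dz": -7.5, "spin": 0, "grip": 30},
  {"dx": 0, "dy": 0, "dz": -7.5, "spin": 0, "grip": 30},
  {"dx": 0, "dy": 0, "dz": -7.5, "spin": 0, "grip": 30},
], squeeze=25)

```text
time_s: 4.43
tcp_pos: [0.4618, 0.2671, 0.0124]
eef_rot: [-179.9, -0.0, -17.9]
contact_force: [0.6, 3.5, -0.4]
gripper_width: 0.0533
```

Emit:
servo_tool([
  {"dx": 0, "dy": 0, "dz": 0, "spin": 0, "grip": 30},
  {"dx": 0, "dy": 0, "dz": 0, "spin": 0, "grip": 30},
  {"dx": 0, "dy": 0, "dz": 0, "spin": 0, "grip": 30},
  {"dx": 0, "dy": 0, "dz": 1, "spin": 0, "grip": 30},
  {"dx": 0, "dy": 0, "dz": 2, "spin": 0, "grip": 30},
  {"dx": 0, "dy": 0, "dz": 4, "spin": 0, "grip": 30},
  {"dx": 0, "dy": 0, "dz": 6, "spin": 0, "grip": 30},
  {"dx": 0, "dy": 0, "dz": 8, "spin": 0, "grip": 30},
  {"dx": 0, "dy": 0, "dz": 10, "spin": 0, "grip": 30},
  {"dx": 0, "dy": 0, "dz": 10, "spin": 0, "grip": 30},
])

```text
time_s: 5.27
tcp_pos: [0.4626, 0.2675, 0.1158]
eef_rot: [-179.7, -0.2, -17.8]
contact_force: [1.0, 1.0, -5.4]
gripper_width: 0.0498
```

Stone held: width 49.8 mm and about 5 N of load. I carry it over the holder, set back from the end stop.

Emit:
servo_tool([
  {"dx": 0.2, "dy": -2, "dz": 0, "spin": 0.03, "grip": 30},
  {"dx": 0.6, "dy": -5.5, "dz": 0, "spin": 0.09, "grip": 30},
  {"dx": 1.1, "dy": -9.5, "dz": 0, "spin": 0.17, "grip": 30},
  {"dx": 1.6, "dy": -13.5, "dz": 0, "spin": 0.25, "grip": 30},
  {"dx": 2.1, "dy": -17.5, "dz": 0, "spin": 0.33, "grip": 30},
  {"dx": 2.6, "dy": -21.5, "dz": 0, "spin": 0.41, "grip": 30},
  {"dx": 3.1, "dy": -25.5, "dz": 0, "spin": 0.48, "grip": 30},
  {"dx": 3.5, "dy": -29, "dz": 0, "spin": 0.53, "grip": 30},
  {"dx": 3.8, "dy": -31.5, "dz": 0, "spin": 0.56, "grip": 30},
  {"dx": 4, "dy": -32.5, "dz": 0, "spin": 0.57, "grip": 30},
])

```text
time_s: 6.1
tcp_pos: [0.4997, -0.0619, 0.1107]
eef_rot: [-180.0, 0.2, 14.7]
contact_force: [0.8, -0.3, -4.7]
gripper_width: 0.0498
```

Emit:
servo_tool([
  {"dx": 0, "dy": 0, "dz": 0, "spin": 0, "grip": 30},
  {"dx": 0, "dy": 0, "dz": -1, "spin": 0, "grip": 30},
  {"dx": 0, "dy": 0, "dz": -2, "spin": 0, "grip": 30},
  {"dx": 0, "dy": 0, "dz": -3, "spin": 0, "grip": 30},
  {"dx": 0, "dy": 0, "dz": -4, "spin": 0, "grip": 30},
  {"dx": 0, "dy": 0, "dz": -5, "spin": 0, "grip": 30},
  {"dx": 0, "dy": 0, "dz": -5.5, "spin": 0, "grip": 30},
  {"dx": 0, "dy": 0, "dz": -5.5, "spin": 0, "grip": 30},
  {"dx": 0, "dy": 0, "dz": -5.5, "spin": 0, "grip": 30},
  {"dx": 0, "dy": 0, "dz": -5.5, "spin": 0, "grip": 30},
])

```text
time_s: 6.93
tcp_pos: [0.5017, -0.0584, 0.0569]
eef_rot: [180.0, -0.0, 14.8]
contact_force: [-0.8, 0.2, -5.3]
gripper_width: 0.0498
```

Run:
```python
from hw import *
im=r.capture("top"); cv2.imwrite("pics/top2.png",im); s=r.capture("side"); cv2.imwrite("pics/side2.png",s)
a=cv2.resize(im[130:250,300:420],(480,480),interpolation=cv2.INTER_CUBIC)
b=cv2.resize(s[150:230,270:370],(600,480),interpolation=cv2.INTER_CUBIC)
cv2.imwrite("pics/g2.png",cv2.resize(np.hstack([a,b]),(800,356)))
st=r.get_state(); p=st["tcp_pos"]; d=p[:2]-O
print(p,st["eef_rot"],st["joints"],st["contact_force"],st["gripper_width"])
print("holder frame",d@[np.cos(A),np.sin(A)],d@[-np.sin(A),np.cos(A)])
```

```text
[ 0.50170504 -0.05849057  0.05709516] [ 1.79994872e+02 -6.18081282e-02  1.48003960e+01] [ 1.56717975e+01  1.50913226e+01 -3.29113585e+01  9.07825566e-03
 -4.19355962e+01  8.91218457e+01] [ 0.69755932  0.36050679 -5.13230952] 0.049956361776911075
holder frame -0.012343441625387596 0.025879065688604947
```

View pics/g2.png

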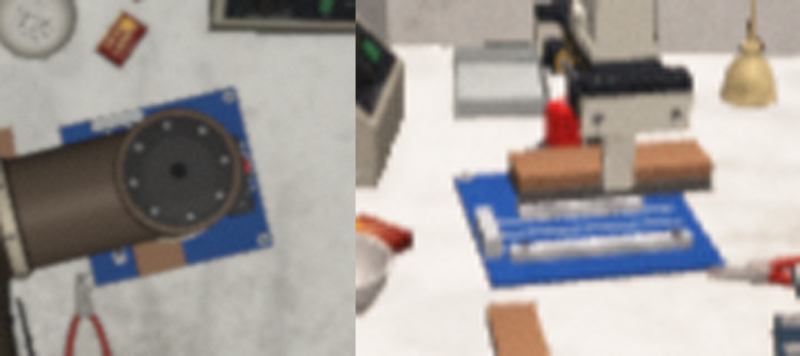

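Side view: the stone is held level, about 45 mm above the bench over the channel. Before lowering, I check its sideways position from the brown strip visible in the top view (px ≈354,216).

Run:
```python
from hw import *
im=cv2.imread("pics/top2.png"); w=hw("top",im,.0695,.001,.1,.11,215,230).astype(float)
D=w[...,2]-w[...,0]
for x in(-70,-75,-80): print(x,[(110-k,int(D[100-x,k])) for k in range(45,125,2)])
print("x end",[(100-k,int(v)) for k,v in enumerate(D[:,75:90].mean(1)) if k>150 and k%2==0])
```

```text
-70 [(65, -30), (63, -34), (61, -41), (59, -54), (57, -66), (55, -74), (53, -63), (51, -37), (49, 4), (47, 36), (45, 48), (43, 53), (41, 51), (39, 53), (37, 53), (35, 53), (33, 52), (31, 52), (29, 52), (27, 52), (25, 53), (23, 53), (21, 53), (19, 52), (17, 53), (15, 52), (13, 52), (11, 52), (9, 52), (7, 53), (5, 50), (3, 44), (1, 22), (-1, -13), (-3, -42), (-5, -69), (-7, -79), (-9, -81), (-11, -81), (-13, -80)]
-75 [(65, -73), (63, -74), (61, -77), (59, -79), (57, -80), (55, -75), (53, -59), (51, -26), (49, 10), (47, 39), (45, 48), (43, 52), (41, 52), (39, 52), (37, 53), (35, 54), (33, 53), (31, 52), (29, 53), (27, 52), (25, 52), (23, 51), (21, 53), (19, 53), (17, 53), (15, 52), (13, 52), (11, 53), (9, 54), (7, 53), (5, 54), (3, 45), (1, 27), (-1, -7), (-3, -44), (-5, -65), (-7, -78), (-9, -81), (-11, -81), (-13, -81)]
-80 [(65, -80), (63, -80), (61, -80), (59, -80), (57, -82), (55, -76), (53, -66), (51, -32), (49, 9), (47, 34), (45, 49), (43, 50), (41, 53), (39, 51), (37, 50), (35, 51), (33, 52), (31, 53), (29, 53), (27, 53), (25, 53), (23, 52), (21, 51), (19, 52), (17, 52), (15, 53), (13, 53), (11, 53), (9, 51), (7, 52), (5, 52), (3, 48), (1, 25), (-1, -6), (-3, -43), (-5, -69), (-7, -77), (-9, -80), (-11, -78), (-13, -80)]
x end [(-52, 19), (-54, 25), (-56, 34), (-58, 43), (-60, 48), (-62, 51), (-64, 52), (-66, 52), (-68, 52), (-70, 52), (-72, 52), (-74, 52), (-76, 52), (-78, 52), (-80, 52), (-82, 52), (-84, 50), (-86, 44), (-88, 33), (-90, 20), (-92, 12), (-94, 9), (-96, 8), (-98, 8), (-100, 8), (-102, 8), (-104, 8), (-106, 8), (-108, 9), (-110, 9), (-112, 10), (-114, 10), (-116, 10), (-118, 9), (-120, 9), (-122, 9), (-124, 9), (-126, 9), (-128, 9)]
```

Stone centred at y≈24.5 mm in the channel, aligned, with about a 14 mm gap to the stop. I lower it.

Emit:
servo_tool([
  {"dx": 0, "dy": 0, "dz": -0.8, "spin": 0, "grip": 30},
  {"dx": 0, "dy": 0, "dz": -1.6, "spin": 0, "grip": 30},
  {"dx": 0, "dy": 0, "dz": -2.3, "spin": 0, "grip": 30},
  {"dx": 0, "dy": 0, "dz": -2.8, "spin": 0, "grip": 30},
  {"dx": 0, "dy": 0, "dz": -3.1, "spin": 0, "grip": 30},
  {"dx": 0, "dy": 0, "dz": -3.4, "spin": 0, "grip": 30},
  {"dx": 0, "dy": 0, "dz": -3.6, "spin": 0, "grip": 30},
  {"dx": 0, "dy": 0, "dz": -3.7, "spin": 0, "grip": 30},
  {"dx": 0, "dy": 0, "dz": -3.7, "spin": 0, "grip": 30},
  {"dx": 0, "dy": 0, "dz": -3.7, "spin": 0, "grip": 30},
])

```text
time_s: 7.87
tcp_pos: [0.5012, -0.0587, 0.0203]
eef_rot: [180.0, -0.0, 14.8]
contact_force: [-3.9, 0.2, 5.5]
gripper_width: 0.0497
```

On the bed (vertical force changed from −5 to +5.5 N). I slide towards the stop with a lighter squeeze.

Emit:
servo_tool([
  {"dx": 0.1, "dy": 0.025, "dz": 0.02, "spin": 0, "grip": 30},
  {"dx": 0.2, "dy": 0.05, "dz": 0.02, "spin": 0, "grip": 30},
  {"dx": 0.3, "dy": 0.075, "dz": 0.02, "spin": 0, "grip": 30},
  {"dx": 0.4, "dy": 0.1, "dz": 0.02, "spin": 0, "grip": 30},
  {"dx": 0.5, "dy": 0.13, "dz": 0.02, "spin": 0, "grip": 30},
  {"dx": 0.6, "dy": 0.16, "dz": 0.02, "spin": 0, "grip": 30},
  {"dx": 0.7, "dy": 0.18, "dz": 0.02, "spin": 0, "grip": 30},
  {"dx": 0.8, "dy": 0.21, "dz": 0.02, "spin": 0, "grip": 30},
  {"dx": 0.9, "dy": 0.23, "dz": 0.02, "spin": 0, "grip": 30},
  {"dx": 0.9, "dy": 0.23, "dz": 0.02, "spin": 0, "grip": 30},
], squeeze=15)

```text
time_s: 8.7
tcp_pos: [0.5096, -0.0568, 0.0203]
eef_rot: [180.0, 0.1, 14.8]
contact_force: [-5.9, -1.4, 8.9]
gripper_width: 0.0497
```

Emit:
servo_tool([
  {"dx": 0.04, "dy": 0.01, "dz": 0, "spin": 0, "grip": 30},
  {"dx": 0.08, "dy": 0.02, "dz": 0, "spin": 0, "grip": 30},
  {"dx": 0.12, "dy": 0.03, "dz": 0, "spin": 0, "grip": 30},
  {"dx": 0.15, "dy": 0.04, "dz": 0, "spin": 0, "grip": 30},
  {"dx": 0.18, "dy": 0.05, "dz": 0, "spin": 0, "grip": 30},
  {"dx": 0.2, "dy": 0.05, "dz": 0, "spin": 0, "grip": 30},
  {"dx": 0.22, "dy": 0.06, "dz": 0, "spin": 0, "grip": 30},
  {"dx": 0.24, "dy": 0.06, "dz": 0, "spin": 0, "grip": 30},
  {"dx": 0.24, "dy": 0.06, "dz": 0, "spin": 0, "grip": 30},
  {"dx": 0.24, "dy": 0.06, "dz": 0, "spin": 0, "grip": 30},
])

```text
time_s: 9.53
tcp_pos: [0.5117, -0.0562, 0.0203]
eef_rot: [180.0, 0.1, 14.8]
contact_force: [-6.9, -1.2, 9.4]
gripper_width: 0.0498
```

Emit:
servo_tool([
  {"dx": 0.02, "dy": 0.005, "dz": 0.02, "spin": 0, "grip": 30},
  {"dx": 0.05, "dy": 0.01, "dz": 0.03, "spin": 0, "grip": 30},
  {"dx": 0.08, "dy": 0.02, "dz": 0.03, "spin": 0, "grip": 30},
  {"dx": 0.1, "dy": 0.025, "dz": 0.03, "spin": 0, "grip": 30},
  {"dx": 0.12, "dy": 0.03, "dz": 0.03, "spin": 0, "grip": 30},
  {"dx": 0.14, "dy": 0.035, "dz": 0.03, "spin": 0, "grip": 30},
  {"dx": 0.16, "dy": 0.04, "dz": 0.03, "spin": 0, "grip": 30},
  {"dx": 0.18, "dy": 0.045, "dz": 0.03, "spin": 0, "grip": 30},
  {"dx": 0.2, "dy": 0.05, "dz": 0.03, "spin": 0, "grip": 30},
  {"dx": 0.2, "dy": 0.05, "dz": 0.03, "spin": 0, "grip": 30},
])

```text
time_s: 10.37
tcp_pos: [0.5142, -0.0555, 0.0203]
eef_rot: [180.0, 0.0, 14.8]
contact_force: [-4.9, -1.5, 6.5]
gripper_width: 0.0498
```

Emit:
servo_tool([
  {"dx": 0.02, "dy": 0.005, "dz": 0, "spin": 0, "grip": 30},
  {"dx": 0.04, "dy": 0.01, "dz": 0, "spin": 0, "grip": 30},
  {"dx": 0.06, "dy": 0.015, "dz": 0, "spin": 0, "grip": 30},
  {"dx": 0.08, "dy": 0.02, "dz": 0, "spin": 0, "grip": 30},
  {"dx": 0.1, "dy": 0.025, "dz": 0, "spin": 0, "grip": 30},
  {"dx": 0.12, "dy": 0.03, "dz": 0, "spin": 0, "grip": 30},
  {"dx": 0.12, "dy": 0.03, "dz": 0, "spin": 0, "grip": 30},
  {"dx": 0.12, "dy": 0.03, "dz": 0, "spin": 0, "grip": 30},
  {"dx": 0.12, "dy": 0.03, "dz": 0, "spin": 0, "grip": 30},
  {"dx": 0.12, "dy": 0.03, "dz": 0, "spin": 0, "grip": 30},
])

```text
time_s: 11.2
tcp_pos: [0.5154, -0.0552, 0.0203]
eef_rot: [180.0, 0.1, 14.8]
contact_force: [-4.5, -1.9, 7.1]
gripper_width: 0.0498
```

Emit:
servo_tool([
  {"dx": 0.02, "dy": 0.005, "dz": 0.01, "spin": 0, "grip": 30},
  {"dx": 0.04, "dy": 0.01, "dz": 0.02, "spin": 0, "grip": 30},
  {"dx": 0.06, "dy": 0.015, "dz": 0.03, "spin": 0, "grip": 30},
  {"dx": 0.08, "dy": 0.02, "dz": 0.03, "spin": 0, "grip": 30},
  {"dx": 0.1, "dy": 0.025, "dz": 0.03, "spin": 0, "grip": 30},
  {"dx": 0.12, "dy": 0.03, "dz": 0.03, "spin": 0, "grip": 30},
  {"dx": 0.12, "dy": 0.03, "dz": 0.03, "spin": 0, "grip": 30},
  {"dx": 0.12, "dy": 0.03, "dz": 0.03, "spin": 0, "grip": 30},
  {"dx": 0.12, "dy": 0.03, "dz": 0.03, "spin": 0, "grip": 30},
  {"dx": 0.12, "dy": 0.03, "dz": 0.03, "spin": 0, "grip": 30},
])

```text
time_s: 12.03
tcp_pos: [0.516, -0.055, 0.0204]
eef_rot: [180.0, 0.1, 14.8]
contact_force: [-6.9, -1.1, 7.7]
gripper_width: 0.0498
```

Emit:
servo_tool([
  {"dx": 0.02, "dy": 0.005, "dz": 0.01, "spin": 0, "grip": 30},
  {"dx": 0.04, "dy": 0.01, "dz": 0.01, "spin": 0, "grip": 30},
  {"dx": 0.06, "dy": 0.015, "dz": 0.01, "spin": 0, "grip": 30},
  {"dx": 0.08, "dy": 0.02, "dz": 0.01, "spin": 0, "grip": 30},
  {"dx": 0.08, "dy": 0.02, "dz": 0.01, "spin": 0, "grip": 30},
  {"dx": 0.08, "dy": 0.02, "dz": 0.01, "spin": 0, "grip": 30},
  {"dx": 0.08, "dy": 0.02, "dz": 0.01, "spin": 0, "grip": 30},
  {"dx": 0.08, "dy": 0.02, "dz": 0.01, "spin": 0, "grip": 30},
  {"dx": 0.08, "dy": 0.02, "dz": 0.01, "spin": 0, "grip": 30},
  {"dx": 0.08, "dy": 0.02, "dz": 0.01, "spin": 0, "grip": 30},
])

```text
time_s: 12.87
tcp_pos: [0.516, -0.0549, 0.0203]
eef_rot: [-180.0, 0.2, 14.8]
contact_force: [-8.6, -1.0, 8.9]
gripper_width: 0.0498
```

The stone has stopped at the end stop. I press a little harder for a clear margin.

Emit:
servo_tool([
  {"dx": 0.05, "dy": 0.013, "dz": 0.02, "spin": 0, "grip": 30},
  {"dx": 0.1, "dy": 0.025, "dz": 0.04, "spin": 0, "grip": 30},
  {"dx": 0.15, "dy": 0.04, "dz": 0.06, "spin": 0, "grip": 30},
  {"dx": 0.2, "dy": 0.05, "dz": 0.06, "spin": 0, "grip": 30},
  {"dx": 0.25, "dy": 0.065, "dz": 0.06, "spin": 0, "grip": 30},
  {"dx": 0.25, "dy": 0.065, "dz": 0.06, "spin": 0, "grip": 30},
  {"dx": 0.25, "dy": 0.065, "dz": 0.06, "spin": 0, "grip": 30},
  {"dx": 0.25, "dy": 0.065, "dz": 0.06, "spin": 0, "grip": 30},
  {"dx": 0.25, "dy": 0.065, "dz": 0.06, "spin": 0, "grip": 30},
  {"dx": 0.25, "dy": 0.065, "dz": 0.06, "spin": 0, "grip": 30},
])

```text
time_s: 13.7
tcp_pos: [0.5161, -0.0549, 0.0203]
eef_rot: [-180.0, 0.4, 14.7]
contact_force: [-13.5, -2.6, 10.8]
gripper_width: 0.0496
```

Pressed home at about 13 N including bed friction, with no further motion. I ease off, open partly and lift.

Emit:
servo_tool([
  {"dx": -0.1, "dy": -0.025, "dz": 0, "spin": 0, "grip": 30},
  {"dx": -0.15, "dy": -0.04, "dz": 0, "spin": 0, "grip": 30},
  {"dx": -0.2, "dy": -0.05, "dz": 0, "spin": 0, "grip": 65},
  {"dx": -0.2, "dy": -0.05, "dz": 0.05, "spin": 0, "grip": 75},
  {"dx": -0.2, "dy": -0.05, "dz": 0.1, "spin": 0, "grip": 75},
  {"dx": -0.2, "dy": -0.05, "dz": 0.1, "spin": 0, "grip": 75},
  {"dx": -0.2, "dy": -0.05, "dz": 0.5, "spin": 0, "grip": 75},
  {"dx": -0.2, "dy": -0.05, "dz": 2, "spin": 0, "grip": 75},
  {"dx": -0.2, "dy": -0.05, "dz": 5, "spin": 0, "grip": 75},
  {"dx": -0.2, "dy": -0.05, "dz": 8, "spin": 0, "grip": 75},
])

```text
time_s: 14.53
tcp_pos: [0.5178, -0.0544, 0.1015]
eef_rot: [180.0, 0.1, 14.8]
contact_force: [1.0, 0.7, 0.2]
gripper_width: 0.0657
```

Emit:
servo_tool([
  {"dx": 0.2, "dy": -1, "dz": 0, "spin": 0, "grip": 100},
  {"dx": 0.6, "dy": -3, "dz": 0, "spin": 0, "grip": 100},
  {"dx": 1.2, "dy": -5.5, "dz": 0, "spin": 0, "grip": 100},
  {"dx": 1.7, "dy": -7.5, "dz": 0, "spin": 0, "grip": 100},
  {"dx": 2, "dy": -9, "dz": 0, "spin": 0, "grip": 100},
  {"dx": 2.1, "dy": -9.4, "dz": 0, "spin": 0, "grip": 100},
  {"dx": 2.1, "dy": -9.4, "dz": 0, "spin": 0, "grip": 100},
  {"dx": 2.1, "dy": -9.4, "dz": 0, "spin": 0, "grip": 100},
  {"dx": 2.1, "dy": -9.4, "dz": 0, "spin": 0, "grip": 100},
  {"dx": 2.1, "dy": -9.4, "dz": 0, "spin": 0, "grip": 100},
], squeeze=30)

```text
time_s: 15.37
tcp_pos: [0.5393, -0.1475, 0.1012]
eef_rot: [-180.0, -0.0, 14.8]
contact_force: [0.2, 0.3, 0.1]
gripper_width: 0.0878
```

Run:
```python
from hw import *
im=r.capture("top"); cv2.imwrite("pics/top3.png",im); s=r.capture("side"); cv2.imwrite("pics/side3.png",s)
a=cv2.resize(im[130:250,300:420],(480,480),interpolation=cv2.INTER_CUBIC)
b=cv2.resize(s[140:220,270:370],(600,480),interpolation=cv2.INTER_CUBIC)
cv2.imwrite("pics/g3.png",cv2.resize(np.hstack([a,b]),(800,356)))
st=r.get_state(); p=st["tcp_pos"]; d=p[:2]-O
print(p,st["eef_rot"],st["joints"])
print("holder frame",d@[np.cos(A),np.sin(A)],d@[-np.sin(A),np.cos(A)],proj("side",[p]))
w=hw("top",im,.033,.001,.1,.11,215,200).astype(float); D=w[...,2]-w[...,0]
for x in(60,30,-30,-60): print(x,[(110-k,int(D[100-x,k])) for k in range(45,125,2)])
print("x",[(100-k,int(v)) for k,v in enumerate(D[:,75:85].mean(1)) if k%2==0 and (k<50 or k>150)])
```

```text
[ 0.53939122 -0.14757024  0.10121415] [ 1.79998754e+02 -1.62090141e-02  1.48495684e+01] [ 4.75653560e+00  1.63270274e+01 -2.34928826e+01 -2.10216914e-03
 -5.01639135e+01  1.00094379e+02]
holder frame 0.0015546316070413429 -0.06984072470912583 [[316.25823085 166.07660742]]
60 [(65, 19), (63, 18), (61, 19), (59, 19), (57, 19), (55, 22), (53, 23), (51, 23), (49, 25), (47, 25), (45, 25), (43, 23), (41, 24), (39, 25), (37, 29), (35, 30), (33, 32), (31, 33), (29, 32), (27, 29), (25, 25), (23, 20), (21, 17), (19, 19), (17, 23), (15, 23), (13, 25), (11, 25), (9, 25), (7, 24), (5, 24), (3, 24), (1, 24), (-1, 25), (-3, 25), (-5, 25), (-7, 24), (-9, 24), (-11, 24), (-13, 24)]
30 [(65, 19), (63, 18), (61, 16), (59, 14), (57, 14), (55, 15), (53, 16), (51, 16), (49, 17), (47, 20), (45, 24), (43, 25), (41, 25), (39, 26), (37, 23), (35, 23), (33, 23), (31, 23), (29, 19), (27, 17), (25, 18), (23, 20), (21, 21), (19, 21), (17, 21), (15, 21), (13, 22), (11, 22), (9, 21), (7, 22), (5, 23), (3, 23), (1, 23), (-1, 23), (-3, 23), (-5, 22), (-7, 23), (-9, 22), (-11, 23), (-13, 23)]
-30 [(65, 3), (63, 0), (6
[... 602 characters left out ...]
 54), (19, 53), (17, 54), (15, 53), (13, 52), (11, 53), (9, 54), (7, 53), (5, 54), (3, 48), (1, 38), (-1, 15), (-3, -13), (-5, -37), (-7, -61), (-9, -74), (-11, -80), (-13, -81)]
x [(100, 24), (98, 23), (96, 23), (94, 21), (92, 18), (90, 18), (88, 22), (86, 26), (84, 27), (82, 28), (80, 28), (78, 29), (76, 30), (74, 30), (72, 30), (70, 30), (68, 31), (66, 31), (64, 30), (62, 30), (60, 31), (58, 30), (56, 30), (54, 29), (52, 29), (-52, 53), (-54, 52), (-56, 53), (-58, 52), (-60, 52), (-62, 52), (-64, 53), (-66, 52), (-68, 52), (-70, 49), (-72, 38), (-74, 12), (-76, -27), (-78, -62), (-80, -77), (-82, -80), (-84, -74), (-86, -60), (-88, -34), (-90, -11), (-92, 2), (-94, 8), (-96, 8), (-98, 8)]
```

View pics/g3.png

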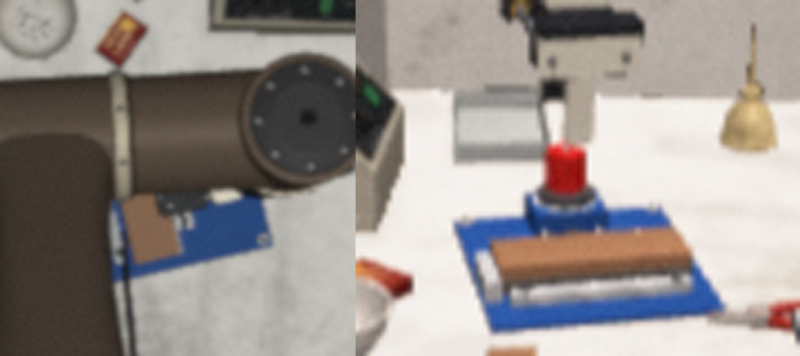

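Side view: the stone lies flat in the channel with its left end on the stop. Top view: its rear end is at x≈−75 mm, so it is home. The red cap is at (317,175), directly under the open fingers. I descend on the cap and grip.

Emit:
servo_tool([
  {"dx": -0.05, "dy": -0.05, "dz": -1.5, "spin": 0, "grip": 100},
  {"dx": -0.1, "dy": -0.1, "dz": -3, "spin": 0, "grip": 100},
  {"dx": -0.1, "dy": -0.1, "dz": -4.3, "spin": 0, "grip": 100},
  {"dx": -0.1, "dy": -0.1, "dz": -5, "spin": 0, "grip": 100},
  {"dx": -0.1, "dy": -0.1, "dz": -5.4, "spin": 0, "grip": 100},
  {"dx": -0.1, "dy": -0.1, "dz": -5.4, "spin": 0, "grip": 60},
  {"dx": -0.1, "dy": -0.1, "dz": -5.4, "spin": 0, "grip": 45},
  {"dx": -0.1, "dy": -0.1, "dz": -5.4, "spin": 0, "grip": 20},
  {"dx": -0.1, "dy": -0.1, "dz": -5.4, "spin": 0, "grip": 10},
  {"dx": -0.1, "dy": -0.1, "dz": -5.4, "spin": 0, "grip": 10},
], squeeze=40)

```text
time_s: 16.3
tcp_pos: [0.5387, -0.1492, 0.0477]
eef_rot: [180.0, -0.1, 14.8]
contact_force: [-0.6, 0.1, 0.3]
gripper_width: 0.06
```

Emit:
servo_tool([
  {"dx": 0, "dy": 0, "dz": 0, "spin": 0, "grip": 10},
  {"dx": 0, "dy": 0, "dz": 0, "spin": 0, "grip": 10},
  {"dx": 0, "dy": 0, "dz": 0, "spin": 0, "grip": 10},
  {"dx": 0, "dy": 0, "dz": 0, "spin": 0, "grip": 10},
  {"dx": 0, "dy": 0, "dz": 0, "spin": 0, "grip": 10},
  {"dx": 0, "dy": 0, "dz": 0, "spin": 0, "grip": 10},
  {"dx": 0, "dy": 0, "dz": 0, "spin": 0, "grip": 10},
  {"dx": 0, "dy": 0, "dz": 0, "spin": 0, "grip": 10},
  {"dx": 0, "dy": 0, "dz": 0, "spin": 0, "grip": 10},
  {"dx": 0, "dy": 0, "dz": 0, "spin": 0, "grip": 10},
])

```text
time_s: 17.13
tcp_pos: [0.5381, -0.1485, 0.0472]
eef_rot: [-180.0, -0.0, 14.8]
contact_force: [-1.8, 5.2, 3.5]
gripper_width: 0.032
```

Run:
```python
from hw import *
s=r.capture("side"); cv2.imwrite("pics/side4.png",s)
cv2.imwrite("pics/g4.png",cv2.resize(s[150:215,285:350],(600,600),interpolation=cv2.INTER_CUBIC))
st=r.get_state()
for k in("tcp_pos","eef_rot","joints","contact_force","moment","gripper_width"): print(k,np.round(st[k],4))
```

```text
tcp_pos [ 0.5382 -0.1485  0.0472]
eef_rot [-1.799539e+02 -1.700000e-03  1.479240e+01]
joints [ 4.634000e+00  2.016820e+01 -2.665980e+01 -6.680000e-02 -4.317840e+01
  1.002072e+02]
contact_force [-1.9008  5.3755  4.1331]
moment [ 1.8841  0.8381 -0.0159]
gripper_width 0.0324
```

View pics/g4.png

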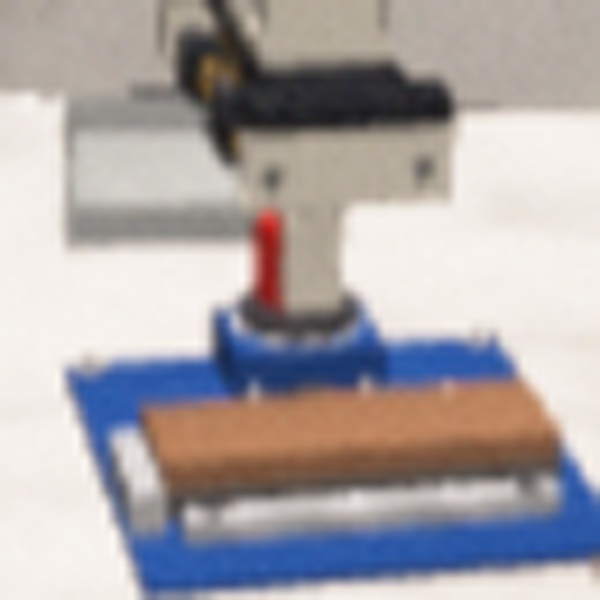

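Grip on the cap only, with the fingertips clear of the dark collar (its top is at about row 310 of the crop). I turn clockwise, i.e. negative spin.

Emit:
servo_tool([
  {"dx": -0.03, "dy": 0.05, "dz": 0, "spin": -0.1, "grip": 10},
  {"dx": -0.03, "dy": 0.05, "dz": 0, "spin": -0.2, "grip": 10},
  {"dx": -0.03, "dy": 0.05, "dz": 0, "spin": -0.3, "grip": 10},
  {"dx": -0.03, "dy": 0.05, "dz": 0, "spin": -0.4, "grip": 10},
  {"dx": -0.03, "dy": 0.05, "dz": 0, "spin": -0.5, "grip": 10},
  {"dx": -0.03, "dy": 0.05, "dz": 0, "spin": -0.6, "grip": 10},
  {"dx": -0.03, "dy": 0.05, "dz": 0, "spin": -0.7, "grip": 10},
  {"dx": -0.03, "dy": 0.05, "dz": 0, "spin": -0.8, "grip": 10},
  {"dx": -0.03, "dy": 0.05, "dz": 0, "spin": -0.9, "grip": 10},
  {"dx": -0.03, "dy": 0.05, "dz": 0, "spin": -1.0, "grip": 10},
])

```text
time_s: 18.02
tcp_pos: [0.5379, -0.1488, 0.0472]
eef_rot: [180.0, 0.0, -42.8]
contact_force: [-0.9, -0.9, 2.5]
gripper_width: 0.0324
```

```bash
cat > st.py <<'E'
from hw import *
st=r.get_state()
for k in("time_s","tcp_pos","eef_rot","joints","contact_force","moment","gripper_width"): print(k,np.round(st[k],4))
E
python3 st.py
```

```text
time_s 18.0167
tcp_pos [ 0.5379 -0.1488  0.0472]
eef_rot [ 1.799779e+02  1.900000e-03 -4.275540e+01]
joints [ 4.64210e+00  2.01515e+01 -2.67219e+01  1.99000e-02 -4.31442e+01
  4.25881e+01]
contact_force [-0.9187 -0.9174  2.4578]
moment [-0.196   0.5332  0.1666]
gripper_width 0.0324
```

Emit:
servo_tool([
  {"dx": 0, "dy": 0, "dz": 0, "spin": -0.06, "grip": 10},
  {"dx": 0, "dy": 0, "dz": 0, "spin": -0.12, "grip": 10},
  {"dx": 0, "dy": 0, "dz": 0, "spin": -0.18, "grip": 10},
  {"dx": 0, "dy": 0, "dz": 0, "spin": -0.24, "grip": 10},
  {"dx": 0, "dy": 0, "dz": 0, "spin": -0.3, "grip": 10},
  {"dx": 0, "dy": 0, "dz": 0, "spin": -0.36, "grip": 10},
  {"dx": 0, "dy": 0, "dz": 0, "spin": -0.42, "grip": 10},
  {"dx": 0, "dy": 0, "dz": 0, "spin": -0.48, "grip": 10},
  {"dx": 0, "dy": 0, "dz": 0, "spin": -0.54, "grip": 10},
  {"dx": 0, "dy": 0, "dz": 0, "spin": -0.6, "grip": 10},
])

```text
time_s: 18.85
tcp_pos: [0.5376, -0.149, 0.0472]
eef_rot: [180.0, -0.0, -77.0]
contact_force: [-1.6, -0.9, 3.0]
gripper_width: 0.0325
```

```bash
python3 st.py|egrep "rot|mom|force|pos"
```

```text
tcp_pos [ 0.5376 -0.149   0.0472]
eef_rot [ 1.799518e+02 -9.300000e-03 -7.702150e+01]
contact_force [-1.5861 -0.9133  3.0468]
moment [-0.1512  0.7991  0.1917]
```

Emit:
servo_tool([
  {"dx": 0, "dy": 0, "dz": 0, "spin": -0.06, "grip": 10},
  {"dx": 0, "dy": 0, "dz": 0, "spin": -0.12, "grip": 10},
  {"dx": 0, "dy": 0, "dz": 0, "spin": -0.18, "grip": 10},
  {"dx": 0, "dy": 0, "dz": 0, "spin": -0.24, "grip": 10},
  {"dx": 0, "dy": 0, "dz": 0, "spin": -0.3, "grip": 10},
  {"dx": 0, "dy": 0, "dz": 0, "spin": -0.36, "grip": 10},
  {"dx": 0, "dy": 0, "dz": 0, "spin": -0.42, "grip": 10},
  {"dx": 0, "dy": 0, "dz": 0, "spin": -0.48, "grip": 10},
  {"dx": 0, "dy": 0, "dz": 0, "spin": -0.54, "grip": 10},
  {"dx": 0, "dy": 0, "dz": 0, "spin": -0.6, "grip": 10},
])

```text
time_s: 19.68
tcp_pos: [0.5373, -0.1489, 0.0472]
eef_rot: [179.9, -0.0, -111.4]
contact_force: [-3.0, 0.6, 4.1]
gripper_width: 0.0325
```

```bash
python3 st.py|egrep "rot|mom|force|pos|joint"
python3 - <<'E'
from hw import *
s=r.capture("side"); cv2.imwrite("pics/side5.png",s)
cv2.imwrite("pics/g5.png",cv2.resize(s[150:215,285:350],(600,600),interpolation=cv2.INTER_CUBIC))
E
```

```text
tcp_pos [ 0.5373 -0.1489  0.0472]
eef_rot [ 1.799369e+02 -3.930000e-02 -1.114034e+02]
joints [ 4.63960e+00  2.01385e+01 -2.67441e+01  1.11000e-02 -4.31914e+01
contact_force [-2.988   0.5848  4.0675]
moment [0.2168 1.0899 0.2738]
```

View pics/g5.png

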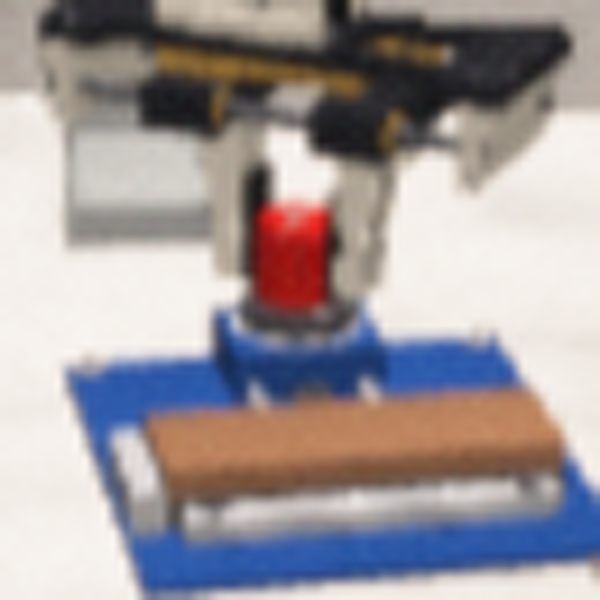

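The stone has moved over to the fence (its lower grey edge is hidden behind it), and the moment has risen to 0.27 N m, the clutch level. I carry on for 2.0 rad to get the clicks.

Emit:
servo_tool([
  {"dx": 0, "dy": 0, "dz": 0, "spin": -0.1, "grip": 10},
  {"dx": 0, "dy": 0, "dz": 0, "spin": -0.2, "grip": 10},
  {"dx": 0, "dy": 0, "dz": 0, "spin": -0.3, "grip": 10},
  {"dx": 0, "dy": 0, "dz": 0, "spin": -0.4, "grip": 10},
  {"dx": 0, "dy": 0, "dz": 0, "spin": -0.5, "grip": 10},
  {"dx": 0, "dy": 0, "dz": 0, "spin": -0.6, "grip": 10},
  {"dx": 0, "dy": 0, "dz": 0, "spin": -0.7, "grip": 10},
  {"dx": 0, "dy": 0, "dz": 0, "spin": -0.8, "grip": 10},
  {"dx": 0, "dy": 0, "dz": 0, "spin": -0.9, "grip": 10},
  {"dx": 0, "dy": 0, "dz": 0, "spin": -1.0, "grip": 10},
])

```text
time_s: 20.57
tcp_pos: [0.5371, -0.1485, 0.0472]
eef_rot: [180.0, -0.1, -168.7]
contact_force: [-4.0, 3.9, 5.7]
gripper_width: 0.0325
```

```bash
python3 st.py|egrep -A1 "rot|mom|force|pos|joint"
```

```text
tcp_pos [ 0.5371 -0.1485  0.0472]
eef_rot [ 1.799677e+02 -8.240000e-02 -1.687386e+02]
joints [ 4.66190e+00  2.01257e+01 -2.67502e+01 -3.31000e-02 -4.32098e+01
 -8.33764e+01]
contact_force [-4.0448  3.8713  5.6742]
moment [1.324  1.5501 0.2261]
gripper_width 0.0325
```

Emit:
servo_tool([
  {"dx": 0, "dy": 0, "dz": 0, "spin": -0.1, "grip": 10},
  {"dx": 0, "dy": 0, "dz": 0, "spin": -0.2, "grip": 10},
  {"dx": 0, "dy": 0, "dz": 0, "spin": -0.3, "grip": 10},
  {"dx": 0, "dy": 0, "dz": 0, "spin": -0.4, "grip": 10},
  {"dx": 0, "dy": 0, "dz": 0, "spin": -0.5, "grip": 10},
  {"dx": 0, "dy": 0, "dz": 0, "spin": -0.6, "grip": 10},
  {"dx": 0, "dy": 0, "dz": 0, "spin": -0.7, "grip": 10},
  {"dx": 0, "dy": 0, "dz": 0, "spin": -0.8, "grip": 10},
  {"dx": 0, "dy": 0, "dz": 0, "spin": -0.9, "grip": 10},
  {"dx": 0, "dy": 0, "dz": 0, "spin": -1.0, "grip": 10},
])

```text
time_s: 21.4
tcp_pos: [0.5374, -0.1481, 0.0472]
eef_rot: [-180.0, -0.1, 134.0]
contact_force: [-3.2, 4.7, 5.1]
gripper_width: 0.0323
```

```bash
python3 st.py|egrep -A1 "rot|mom|force|pos|joint"
```

```text
tcp_pos [ 0.5374 -0.1481  0.0472]
eef_rot [-1.799860e+02 -6.690000e-02  1.339697e+02]
joints [ 4.685600e+00  2.012530e+01 -2.673830e+01 -6.270000e-02 -4.318970e+01
 -1.406703e+02]
contact_force [-3.2231  4.6595  5.0625]
moment [1.9764 1.3109 0.1927]
gripper_width 0.0323
```

The moment stayed at 0.19–0.27 N m over 2.0 rad: the clutch is slipping by about 2–2.7 rad (4–5 clicks). I release, lift and check.

Emit:
servo_tool([
  {"dx": 0, "dy": 0, "dz": 0, "spin": -0.02, "grip": 10},
  {"dx": 0, "dy": 0, "dz": 0, "spin": -0.02, "grip": 10},
  {"dx": 0, "dy": 0, "dz": 0, "spin": -0.02, "grip": 70},
  {"dx": 0, "dy": 0, "dz": 0, "spin": -0.02, "grip": 100},
  {"dx": 0, "dy": 0, "dz": 0, "spin": -0.02, "grip": 100},
  {"dx": 0, "dy": 0, "dz": 0, "spin": -0.02, "grip": 100},
  {"dx": 0, "dy": 0, "dz": 2, "spin": -0.02, "grip": 100},
  {"dx": 0, "dy": 0, "dz": 6, "spin": -0.02, "grip": 100},
  {"dx": 0, "dy": 0, "dz": 10, "spin": -0.02, "grip": 100},
  {"dx": 0, "dy": 0, "dz": 14, "spin": -0.02, "grip": 100},
])

```text
time_s: 22.23
tcp_pos: [0.5375, -0.1489, 0.1884]
eef_rot: [-179.9, -0.0, 133.0]
contact_force: [1.5, 0.3, -0.1]
gripper_width: 0.0797
```

Emit:
servo_tool([
  {"dx": -0.3, "dy": -4, "dz": 0, "spin": 0, "grip": 100},
  {"dx": -0.6, "dy": -8, "dz": 0, "spin": 0, "grip": 100},
  {"dx": -1, "dy": -12, "dz": 0, "spin": 0, "grip": 100},
  {"dx": -2, "dy": -16, "dz": 0, "spin": 0, "grip": 100},
  {"dx": -3, "dy": -20, "dz": 0, "spin": 0, "grip": 100},
  {"dx": -4, "dy": -23, "dz": 0, "spin": 0, "grip": 100},
  {"dx": -5, "dy": -26, "dz": 0, "spin": 0, "grip": 100},
  {"dx": -6, "dy": -29, "dz": 0, "spin": 0, "grip": 100},
  {"dx": -7, "dy": -30, "dz": 0, "spin": 0, "grip": 100},
  {"dx": -7, "dy": -30, "dz": 0, "spin": 0, "grip": 100},
])

```text
time_s: 23.07
tcp_pos: [0.4659, -0.4511, 0.1863]
eef_rot: [-180.0, -0.1, 132.8]
contact_force: [-0.9, 1.2, -0.1]
gripper_width: 0.0879
```

```bash
python3 st.py|egrep "rot|force|pos"
python3 - <<'E'
from hw import *
im=r.capture("top"); cv2.imwrite("pics/top6.png",im)
a=hw("top",im,.033,.0005,w=420,h=400); b=cv2.resize(im[120:280,200:440],(600,400),interpolation=cv2.INTER_CUBIC)
c=hw("top",cv2.imread("pics/top0.png"),.076,.0002,.04,-.04,200,400)
d=hw("top",im,.076,.0002,.04,-.04,200,400)
cv2.imwrite("pics/g6.png",np.hstack([a[:,:400],c,d]))
w=hw("top",im,.033,.001,.1,.11,215,200).astype(float); D=w[...,2]-w[...,0]
def ed(p,t=-14):
    k=np.where(p>t)[0]; return k[0],k[-1]
for x in(55,30,0,-30,-60): e=ed(D[100-x,45:125]); print(x,"y edges",65-e[0],65-e[1])
print("x-",[(100-k,int(v)) for k,v in enumerate(D[:,70:85].mean(1)) if k>165 and k<186],"x+",[(100-k,int(v)) for k,v in enumerate(D[:,70:85].mean(1)) if 14<k<34])
E
```

```text
tcp_pos [ 0.4659 -0.4511  0.1863]
eef_rot [-1.799653e+02 -6.520000e-02  1.328168e+02]
contact_force [-0.863   1.1649 -0.0726]
55 y edges 65 7
30 y edges 65 -8
0 y edges 65 -14
-30 y edges 65 -8
-60 y edges 65 7
x- [(-66, 55), (-67, 55), (-68, 54), (-69, 53), (-70, 50), (-71, 45), (-72, 37), (-73, 24), (-74, 8), (-75, -11), (-76, -32), (-77, -51), (-78, -65), (-79, -76), (-80, -82), (-81, -84), (-82, -84), (-83, -82), (-84, -78), (-85, -71)] x+ [(85, 1), (84, 0), (83, 0), (82, -1), (81, -1), (80, 0), (79, 0), (78, 2), (77, 6), (76, 13), (75, 21), (74, 30), (73, 39), (72, 46), (71, 51), (70, 54), (69, 55), (68, 55), (67, 55)]
```

View pics/g6.png

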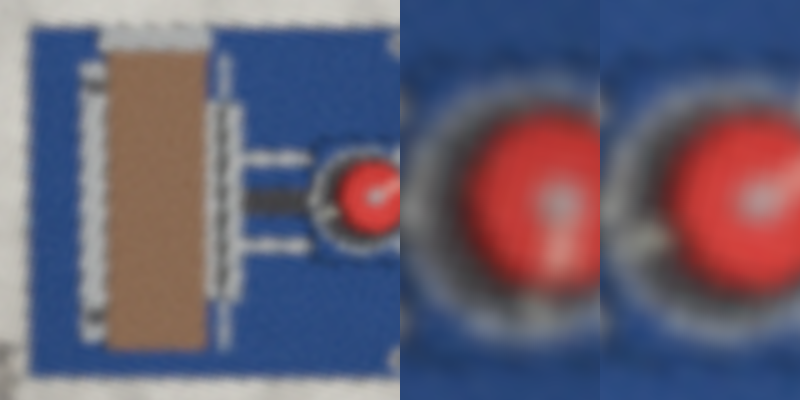

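The rectified view shows the stone seated between fence and jaw, with its ends at x≈±75 mm. The cap line has gone from pointing down to pointing up and right (about 4.1 rad). The collar mark has gone from down to left (about 1.4 rad), so the clutch has slipped about 2.7 rad, or five clicks. I hand in.

```bash
python3 -c "
from plant import r
r.close_job(); print(r.get_state()['time_s'])"
```

```text
the job is handed in; nothing more can be done
the job is handed in; nothing more can be done
```

The stone is clamped in the holder and the job is handed in; no verdict came back. I chose the larger stone and laid it flat in the channel. I slid it to the end stop, pressing with about 13 N in total, bed friction included. Then I turned only the red cap clockwise by about 4.2 rad and released it.

**Last checks**
- **Stone position:** in the top view the stone lies along the bed between fence and jaw, its ends at about ±75 mm from the holder's centre, so it is home.
- **Clutch:** the turning moment levelled off at 0.19–0.27 N m, and the cap and collar marks show about 2.7 rad of slip, or about five clicks.
- **Arm:** it is clear of everything with about zero force, at roughly 23 s on the clock.

**Not confirmed**
- **Jaw and fence forces:** these can't be measured directly. I inferred them from the clutch slipping.
- **Stone edges:** my automatic check of the stone's side edges was spoiled by the grey fence and jaw, so I judged sideways seating and alignment by eye.
- **Bystanders:** I did not measure them at the end, but no move went near them.

Two early move calls were refused because rows lacked fields, and I resent them. They moved nothing.

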